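# Zero the centrifuge timer and lift the spun tube out upright

## Robot

A 7-joint arm with a two-finger parallel gripper is mounted at the origin on the work surface. World frame = base frame: x ahead of the robot, y to its left, z up, the work surface at z = 0. Lengths are in m, angles in rad, forces in N, time in s.
With the tool pointing down it reaches from about 0.4 to 0.85 m from the base axis. Payload 10.4 kg.
Tool frame: the origin (TCP) lies at the very end of the fingers, on their centre line; the grasp point (between the pads) lies r.grip_depth behind it (r.grip_depth is the distance from the TCP to the grasp point, in m); y points along the fingers, z is the direction in which the jaws open and shut, and the axes are right-handed (so a half turn about y gives the same grasp; the last joint's range is limited). The gripper opens to 87 mm and grips with 3 to 60 N. Pads are 19 mm wide; open, the fingers measure 117 mm over their backs; the gripper's body (75 mm by 190 mm) begins 51 mm behind the grasp point.
Start: joints at [-1.298, 0.332, -0.065, 1.46, 0.022, 1.35, -0.088], TCP at [0.182, 0.598, 0.223] pointing down, gripper open.
Joint ranges: [-2.6, 2.6], [-0.5, 2.12], [-1.47, 1.34], [0.16, 2.42], [-1.27, 4.41], [0.06, 2.06], [-2.6, 2.6]. Speed limits (rad/s): [2.22, 2.22, 2.79, 2.79, 3.14, 3.14, 3.14].

## Interface

Orientations are given as a unit quaternion [x, y, z, w].
In Python, from bench import r gives the robot as it stands.
- The arm moves only by the shell command python3 -m jog 'ROWS' [OPENING] [FORCE]. ROWS is JSON, a list of rows, each a list of 6 numbers: the shift along the tool's x, y, z in m, then the turn, a rotation vector about the tool's x, y, z in degrees. A call has 1 to 12 rows; each row shifts and turns the pose as measured when the row begins, along the tool's axes as they then stand; what a row does not reach is not made up. A row lasts 1/12 s, in which the tool goes at most 41.7 mm and 7.16 degrees, less where a joint would pass 70% of its speed; a pose out of reach is approached as far as the arm can. A call with a gripper value outside its range is refused whole. OPENING is the opening, from -1 (shut) to 1 (fully open), so that 0 is half open, set as the call begins (- or left out, the last holds). The fingers move at their own pace and stop on an object; FORCE is the grip in N (left out, the last holds). Time passes only in rows, so rows that do not move let the fingers close. It gives the time, the measured TCP pose, the force and the opening at its end, in the units of the state.
- r.read_state(): the state, without advancing time (a new reading comes with each control period).
- r.camera(name): name is "scene" or "top" or "wrist"; returns a dict with "image" (480x640x3 uint8, red, green, blue), "range_z" (480x640 float32, m along the optical axis (not along the pixel's ray), 0 where there is no reading), "K" (3x3 intrinsics, pixels), "k1" (the pictures are not rectified: a ray, as slopes to the right and down, at radius r is drawn at 1 + k1 r^2 times it, then the intrinsics apply), "R" (3x3) and "t" (3): a world point X has camera coordinates R X + t. Camera axes: x right, y down, z forward; pixel columns grow to the right and rows downward; lengths in m; the calibration is good to about 2 mm. A picture is of the moment at which its call begins.
- r.close_job(): hands the job in, once; it reports no verdict.
The state is a dict: "time": time; "joint_positions": joint angles; "joint_vel": joint speeds; "joint_torque": joint torques, N m; "ee_pos": TCP position; "eef_rot": TCP orientation; "ft_force": force on the tool from outside, world axes, zero at the start; "torque": the same for the moment, N m; "width": finger opening in m.
Only numpy, scipy, OpenCV 4.12 (cv2) and the standard library are available. Lean on these libraries where they do the work, as an engineer would, in place of code of your own. Each camera call takes 0.05 s, during which the arm holds its last target. There are 200 camera calls.

## Task

The bench centrifuge was opened with time left on its timer: turn the timer knob back to its zero stop so that it cannot start again, leaving the speed dial as it is. Then draw the tube on the far side of the angle rotor out of its sleeve, never laying it over much further than it leans there, and bring it upright. Finish still holding it in the gripper, upright, its pointed end at least 5 cm above the machine's top deck, with the other tube and the things on the bench left where they are.

Things in the scene. Friction and masses are not known exactly. Their poses are not given: they have to be found in the camera images.
- centrifuge: white bench centrifuge, fixed: housing 285 mm deep (x) and wide (y), top deck 135 mm above the bench, with an open round bowl 254 mm across. Origin on the bench under the bowl's middle; +x to its back, +y to its left seen from the robot. A clear lid in a grey frame, 250 mm long, stands open at the back, from x = 137 mm, leaning back 15 degrees
- deck (a point): middle of the bowl at the height of the top deck, 135 mm above the bench. In front of the housing, x -142 to -212 mm, a panel slopes down to the robot at 35 degrees from level, with two black knobs 144 mm apart: the timer on the right (y = -72 mm), the speed dial on the left (y = +72 mm)
- timer (a joint): timer knob angle (rad): 0 at the zero stop, pointer up the slope at the longest mark; grows when turned clockwise (looking at the panel), so turn it anticlockwise to come back. Starts at 0.6 to 1.4; turns against a steady 0.05 N m of friction, stays where it is left, firm stop at 0
- timer_grip (a point): where to grip the timer knob: on its axis, 11 mm below the top of its grip bar. Black disc 48 mm across and 7 mm thick on the panel, with a bar across it 44 mm long, 14 mm wide, standing 30 mm above the disc. Axes turn with the knob: x along the bar to its pointer end (white line), y across the bar, z along the knob's axis out of the panel (35 degrees from vertical, leaning to the robot)
- speed_mark (a point): pointer line on top of the speed dial, 14 mm from the dial's axis; the dial is the smaller, round black knob on the left of the panel, 32 mm across and 16 mm high, to be left as it is
- rotor_hub (a point): top of the hub of the aluminium rotor in the bowl, on its axis, 111 mm above the bench. The rotor is braked and does not turn. Six open steel sleeves at 60 degree steps lean with their mouths inwards, 40 degrees from vertical: inner diameter 19 mm, outer 24.6 mm, 84 mm deep. Two opposite ones hold tubes, four are empty
- rotor: the same rotor, fixed; origin on its axis on the bowl floor, 35 mm above the bench, z up; its x axis points outwards to the sleeve of the tube to be drawn
- tube_center (a point): middle of the tube to be drawn: the far one, cap near the hub, point away from the robot (up to 0.7 rad round to either side). Closed tube 119 mm long, 17 mm across, blue screw cap 22 mm across and 13 mm high, about 20 g. z axis along the tube to the cap; cap's middle 53 mm from here along +z. It sits loose (1 mm play) in its sleeve, leaning 40 degrees; the cap and 22 mm of tube stand out
- tube_tip (a point): pointed lower end of that tube (cone 21 mm long), 119 mm from the cap's top; z axis along the tube to the cap
- tube: the same tube to be drawn; origin at its pointed lower end, z along the tube to the cap
- spare_center (a point): middle of the second, identical tube (the counterweight) in the opposite sleeve, on the near side, leaning away from the robot; stays in place
- bottle: white square bottle with a screw cap, 75 mm wide and 172 mm high, on the bench to the left; origin under its middle
- dish: flat round lidded dish, 92 mm across and 16 mm high, on the bench to the left; origin under its middle
- rack: tube rack 110 x 200 x 70 mm, tubes in it standing up to 123 mm, on the bench to the right; origin under its middle

How it is judged:
By the outcome, as a careful person would: the job done as asked, in the order asked, and still so for the second after the job is handed in, while the arm keeps its last pose, push and grip.
It also fails if it takes over 48 s, if anything falls off the work surface, if the arm or the gripper's body presses on something with over 40 N, if the wrist force passes 120 N, or if a joint passes its speed limit or range.

## Working session

There is one attempt and no reset: what is moved stays moved. The work goes in short steps, Python scripts to look and compute and a shell command to move; the robot and the scene stay as the last step left them, time stands still between calls to the robot, and variables do not carry over. Pictures are saved under pics/ and viewed, about 8 in all and at most 12, crops included, and the job is handed in when it is done.

```bash
ls; mkdir -p pics
cat > h.py <<'E'
import numpy as np, cv2
from bench import r
from scipy.spatial.transform import Rotation as Rn
def snap(n):
    c=r.camera(n); np.savez('cam_'+n+'.npz',**{k:np.array(v) for k,v in c.items()}); return c
def load(n): return dict(np.load('cam_'+n+'.npz'))
def px2w(c,u,v,z=None):
    K=c['K'];x=(u-K[0,2])/K[0,0];y=(v-K[1,2])/K[1,1]
    s=np.array([x,y]);q=s.copy()
    for _ in range(20): q=s/(1+c['k1']*(q@q))
    if z is None: z=c['range_z'][int(round(v)),int(round(u))]
    return c['R'].T@(np.array([q[0]*z,q[1]*z,z])-c['t'])
def ray(c,u,v):
    o=-c['R'].T@c['t']; d=px2w(c,u,v,1.)-o; return o,d
def onz(c,u,v,h):
    o,d=ray(c,u,v); return o+d*(h-o[2])/d[2]
def w2px(c,X):
    p=c['R']@np.asarray(X)+c['t']; q=p[:2]/p[2]; q=q*(1+c['k1']*(q@q)); return q*np.diag(c['K'])[:2]+c['K'][:2,2]
E
python3 - <<'E'
from h import *
for n in('top','scene'):
    c=snap(n); cv2.imwrite(f'pics/{n}0.png',c['image'][:,:,::-1]); print(n,c['K'][0,0],c['k1'],-c['R'].T@c['t'])
print(r.grip_depth); s=r.read_state(); print(s['time'],s['ee_pos'],s['eef_rot'],s['ft_force'],s['width']); print(Rn.from_quat(s['eef_rot']).as_matrix().round(3))
E
```

```text
pics
top 445.6649149565107 -0.053974646466713065 [0.38650227 0.00582516 1.17337233]
scene 470.40219119726135 -0.08436957320684928 [ 1.01010356 -0.29422226  1.02129604]
0.0187
0.1 [0.18212052 0.59751625 0.22182622] [ 0.69983765 -0.10425261  0.10416101 -0.69893429] [ 1.0270311   0.15256228 -0.70942941] 0.0871082678654145
[[ 0.957 -0.     0.292]
 [-0.292 -0.001  0.957]
 [ 0.    -1.    -0.001]]
```

View pics/top0.png

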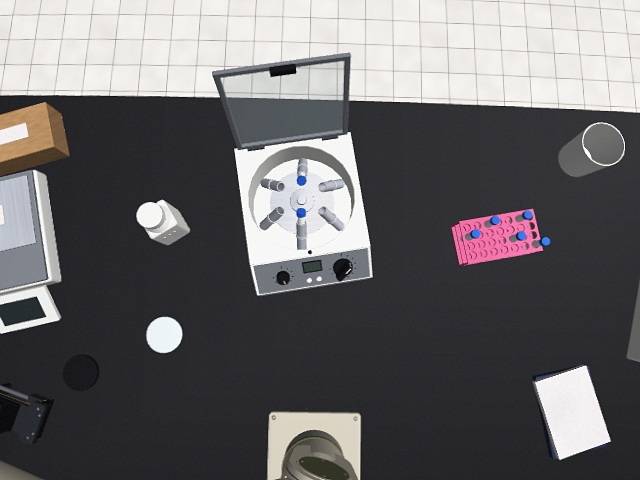

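View pics/scene0.png

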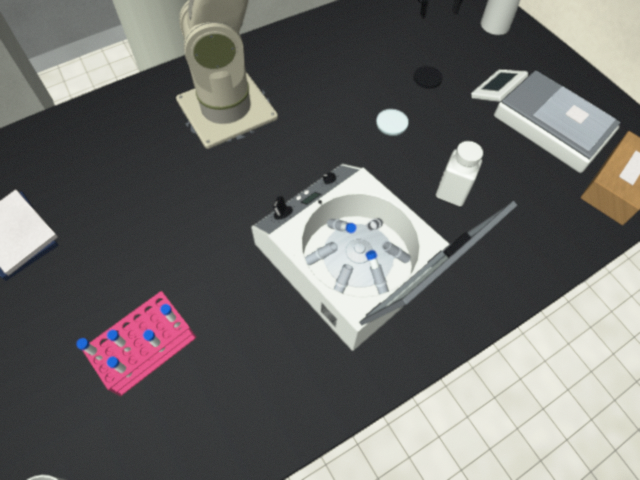

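The top view shows the centrifuge at about (303,200). The timer knob is at (344,267), the far tube's cap at (302,181), the spare's cap at (301,212) and the speed dial at (283,277). The scene view shows the same things from behind. Next I'll enlarge the centrifuge.

Run:
```python
from h import *
c=load('top')
im=c['image'][:,:,::-1]
a=cv2.resize(im[130:300,230:380],None,fx=4,fy=4,interpolation=cv2.INTER_CUBIC)[:, :]
b=cv2.resize(im[245:290,320:370],(200*1,180),interpolation=cv2.INTER_CUBIC)
cv2.imwrite('pics/crop1.png',cv2.resize(im[140:290,235:375],(560,600),interpolation=cv2.INTER_CUBIC))
```

```text
(no output)
```

View pics/crop1.png

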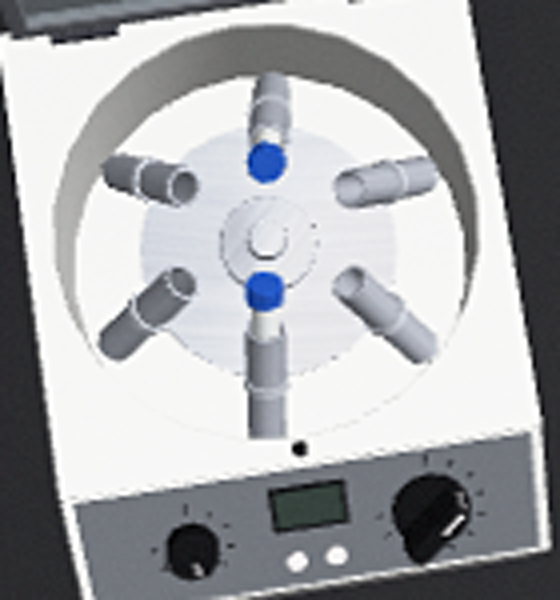

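The crop shows the hub at (267,238), the far cap at (267,162), the spare's cap at (265,292) and the timer pointer line from (443,535) to (467,515), which is up and to the right at roughly 1 rad. The deck's front corners are at (62,500) and (535,432).

Run:
```python
from h import *
c=load('top')
f=lambda u,v:(235+u/4-.375,140+v/4-.375)
FL=onz(c,*f(62,500),.135);FR=onz(c,*f(535,432),.135);BL=onz(c,*f(3,38),.135)
print('FL',FL,'FR',FR,'BL',BL,'w',np.linalg.norm(FL-FR),np.linalg.norm(BL-FL))
e=FL-FR; yaw=np.arctan2(-e[0],e[1]); g=BL-FL; yaw2=np.arctan2(g[1],g[0]); print('yaw',yaw,yaw2)
hub=onz(c,*f(267,238),.111);print('hub',hub)
mid=(FL+FR)/2; yw=(yaw+yaw2)/2; print('org from front', mid[:2]+.1425*np.array([np.cos(yw),np.sin(yw)]))
print('spare cap depth',px2w(c,*f(265,290)),'far cap',px2w(c,*f(267,160)))
print('hub depth', px2w(c,*f(267,238)), 'deck depth',px2w(c,*f(30,480)),px2w(c,*f(500,400)))
print('far sleeve low end',px2w(c,*f(272,85)),'near',px2w(c,*f(268,425)))
print('knob line pts', [px2w(c,*f(*p)).round(4) for p in((443,535),(455,524),(467,514),(430,520))])
```

```text
FL [0.47644864 0.15702519 0.135     ] FR [ 0.5222129  -0.11902426  0.135     ] BL [0.7561524  0.20481007 0.135     ] w 0.27981719334030447 0.28375620713037775
yaw 0.1642885991264459 0.16920745406665258
hub [0.64121396 0.04244757 0.111     ]
org from front [0.63985426 0.0426521 ]
spare cap depth [0.60117376 0.04155004 0.14762544] far cap [0.67943914 0.04236951 0.14900491]
hub depth [0.64085463 0.0423959  0.11249873] deck depth [ 0.50107815  0.19857424 -0.00163679] [ 0.54062027 -0.09808077  0.13636015]
far sleeve low end [0.74970567 0.04306648 0.07647827] near [0.53109421 0.04005649 0.07394224]
knob line pts [array([ 0.46  , -0.065 ,  0.1413]), array([ 0.4666, -0.072 ,  0.1406]), array([ 0.4722, -0.0785,  0.1454]), array([ 0.4694, -0.058 ,  0.1315])]
```

```bash
cat >> h.py <<'E'
from scipy.linalg import expm,logm
yaw=0.167; O=np.array([.641,.0425,0]); CR=Rn.from_euler('z',yaw).as_matrix()
c35,s35=np.cos(np.radians(35)),np.sin(np.radians(35))
N=CR@[-s35,0,c35]; U=CR@[c35,0,s35]; L=CR@[0,1.,0]
KB=O+CR@[-.177,-.072,.1105]   # knob axis on panel
def cur():
    s=r.read_state(); T=np.eye(4); T[:3,:3]=Rn.from_quat(s['eef_rot']).as_matrix(); T[:3,3]=s['ee_pos']; return T,s
def mk(y,z,p):
    z=z-y*(y@z); z/=np.linalg.norm(z); T=np.eye(4); T[:3,:3]=np.c_[np.cross(y,z),y,z]; T[:3,3]=p; return T
def plan(T1,n=None,T0=None):
    if T0 is None: T0,s=cur(); print('t',s['time'],'q',np.round(s['joint_positions'],2),'F',np.round(s['ft_force'],1),'w',round(float(s['width']),4))
    D=np.linalg.inv(T0)@T1; rv=Rn.from_matrix(D[:3,:3]).as_rotvec(degrees=True)
    print('delta mm',(D[:3,3]*1e3).round(1),'deg',rv.round(1))
    m=n or int(max(np.ceil(np.linalg.norm(rv)/6.5),np.ceil(np.linalg.norm(D[:3,3])/.036),1))
    S=expm(np.real(logm(D))/m); row=np.r_[S[:3,3],Rn.from_matrix(S[:3,:3]).as_rotvec(degrees=True)]
    print(m,'x',row.round(4).tolist()); 
    X=T0; W=[]
    for i in range(m): X=X@S; W.append(X[:3,3].round(3).tolist())
    print('way',W[m//4],W[m//2],W[3*m//4],W[-1])
def knob(th,h,d=0,o=(0,0)):  # grasp point h above panel along axis, bar angle th
    z=np.sin(th)*U+np.cos(th)*L
    return mk(-N,z,KB+N*(h-r.grip_depth)+o[0]*U+o[1]*L)
E
python3 - <<'E'
from h import *
print(KB,N); plan(knob(.92,.026+.09))
E
```

```text
[ 0.47843063 -0.05792012  0.1105    ] [-0.56559677 -0.09534265  0.81915204]
t 0.1 q [-1.3   0.33 -0.06  1.46  0.02  1.35 -0.09] F [ 1.   0.2 -0.7] w 0.0871
delta mm [ 424.6   32.4 -565.5] deg [ 22.6  25.4 -27.2]
20 x [0.0266, 0.0018, -0.0237, 1.1289, 1.2694, -1.3587]
way [0.284, 0.41, 0.213] [0.349, 0.244, 0.207] [0.398, 0.073, 0.2] [0.423, -0.067, 0.19]
```

```bash
python3 -m jog '[[0.0266,0.0018,-0.0237,1.13,1.27,-1.36],[0.0266,0.0018,-0.0237,1.13,1.27,-1.36],[0.0266,0.0018,-0.0237,1.13,1.27,-1.36],[0.0266,0.0018,-0.0237,1.13,1.27,-1.36],[0.0266,0.0018,-0.0237,1.13,1.27,-1.36],[0.0266,0.0018,-0.0237,1.13,1.27,-1.36],[0.0266,0.0018,-0.0237,1.13,1.27,-1.36],[0.0266,0.0018,-0.0237,1.13,1.27,-1.36],[0.0266,0.0018,-0.0237,1.13,1.27,-1.36],[0.0266,0.0018,-0.0237,1.13,1.27,-1.36]]' -0.2 20
python3 - <<'E'
from h import *
plan(knob(.92,.026+.09))
E
```

```text
time: 0.93
ee_pos: [0.3388, 0.2673, 0.2008]
eef_rot: [-0.619, 0.085, -0.274, 0.731]
ft_force: [1.4, -0.3, 0.4]
width: 0.0363
t 0.9333 q [-1.06 -0.32  0.11  2.19  0.27  1.03 -0.01] F [ 1.4 -0.3  0.4] w 0.0363
delta mm [ 237.4    7.5 -250.5] deg [ 11.2  12.7 -13.3]
10 x [0.0261, 0.0012, -0.0227, 1.1169, 1.2738, -1.3275]
way [0.372, 0.169, 0.199] [0.398, 0.069, 0.197] [0.412, 0.001, 0.194] [0.423, -0.067, 0.19]
```

```bash
python3 -m jog '[[0.026,0.0012,-0.0227,1.1,1.3,-1.3],[0.026,0.0012,-0.0227,1.1,1.3,-1.3],[0.026,0.0012,-0.0227,1.1,1.3,-1.3],[0.026,0.0012,-0.0227,1.1,1.3,-1.3],[0.026,0.0012,-0.0227,1.1,1.3,-1.3],[0.026,0.0012,-0.0227,1.1,1.3,-1.3],[0.026,0.0012,-0.0227,1.1,1.3,-1.3],[0.026,0.0012,-0.0227,1.1,1.3,-1.3],[0.026,0.0012,-0.0227,1.1,1.3,-1.3],[0.026,0.0012,-0.0227,1.1,1.3,-1.3]]'
python3 - <<'E'
from h import *
plan(knob(.92,.026+.09))
c=snap('wrist'); cv2.imwrite('pics/w1.png',c['image'][:,:,::-1])
print(w2px(c,KB+N*.037),w2px(c,KB))
E
```

```text
time: 1.77
ee_pos: [0.4075, 0.0609, 0.1907]
eef_rot: [-0.56, 0.081, -0.363, 0.74]
ft_force: [-0.5, 0.7, -0.4]
width: 0.0346
t 1.7667 q [ 0.01 -0.5  -0.21  2.38 -0.17  0.78  0.81] F [-0.5  0.7 -0.4] w 0.0346
delta mm [ 91.9  -6.4 -90.5] deg [ 4.7  4.8 -6.4]
4 x [0.0237, -0.0013, -0.0218, 1.1826, 1.2008, -1.5982]
way [0.417, -0.003, 0.191] [0.421, -0.035, 0.191] [0.423, -0.067, 0.19] [0.423, -0.067, 0.19]
[209.54300303 384.74152177] [226.57049842 360.52599797]
```

View pics/w1.png

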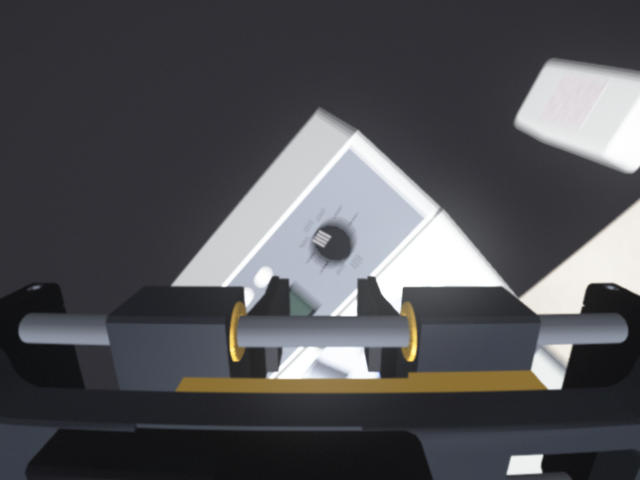

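The wrist view shows the speed dial at (332,242), and the timer is hidden behind the gripper. Joint 2 is at its limit, so I'll use a smaller standoff further out. I'll check the model against the dial first.

Run:
```python
from h import *
c=load('wrist'); D=O+CR@[-.177,.072,.1105]
print('dial top pred',w2px(c,D+N*.016),'base',w2px(c,D), 'depth pt', px2w(c,332,242), D+N*.016)
for p in((300,262),(400,215),(230,268),(430,205)): 
    X=px2w(c,*p); print(p,X.round(4),'off panel mm',((X-KB)@N*1e3).round(1))
t=load('top')
# fit of knob line from top view in the bar-top plane
f=lambda u,v:(235+u/4-.375,140+v/4-.375)
for p in((443,535),(467,515),(412,555),(468,495),(397,482)):
    o,d=ray(t,*f(*p)); P=KB+N*.037; X=o+d*((P-o)@N)/(d@N); print(p,'u,l mm',((X-P)@U*1e3).round(1),((X-P)@L*1e3).round(1))
print('pred top centre crop',(w2px(t,KB+N*.037)-[235-.375,140-.375])*4,'disc',(w2px(t,KB+N*.007)-[235-.375,140-.375])*4)
T,s=cur(); plan(knob(.92,.026+.055))
```

```text
dial top pred [340.05048159 243.19092594] base [340.62885111 239.79360616] depth pt [0.4431086  0.07845907 0.11950466] [0.44544471 0.08255105 0.12360643]
(300, 262) [0.4516 0.0477 0.1033] off panel mm -0.8
(400, 215) [0.4633 0.1312 0.1219] off panel mm -0.1
(230, 268) [ 0.4324 -0.0034  0.0736] off panel mm -9.4
(430, 205) [0.4696 0.1533 0.1277] off panel mm -1.0
(443, 535) u,l mm 2.3 -3.9
(467, 515) u,l mm 13.3 -18.9
(412, 555) u,l mm -8.1 15.3
(468, 495) u,l mm 26.4 -20.5
(397, 482) u,l mm 41.7 19.2
pred top centre crop [436.74620352 539.32254855] disc [429.57167665 513.50101694]
t 1.8167 q [ 0.03 -0.5  -0.2   2.38 -0.17  0.78  0.82] F [-0.6 -3.4 -1.7] w 0.0348
delta mm [ 91.5  28.5 -80.9] deg [ 4.9  4.3 -6.1]
4 x [0.0231, 0.0074, -0.0198, 1.2267, 1.0677, -1.5265]
way [0.426, -0.005, 0.176] [0.435, -0.034, 0.169] [0.443, -0.064, 0.162] [0.443, -0.064, 0.162]
```

```bash
python3 -m jog '[[0.0231,0.0074,-0.0198,1.2,1.1,-1.5],[0.0231,0.0074,-0.0198,1.2,1.1,-1.5],[0.0231,0.0074,-0.0198,1.2,1.1,-1.5],[0.0231,0.0074,-0.0198,1.2,1.1,-1.5],[0,0,0,0,0,0]]'
python3 - <<'E'
from h import *
plan(knob(.97,.026+.055))
E
```

```text
time: 2.23
ee_pos: [0.4291, -0.0221, 0.1718]
eef_rot: [-0.534, 0.079, -0.407, 0.737]
ft_force: [0.4, -0.5, -0.1]
width: 0.0351
t 2.2333 q [ 0.45 -0.46 -0.31  2.42 -0.49  0.68  1.28] F [ 0.4 -0.5 -0.1] w 0.0351
delta mm [ 34.5  11.8 -26.8] deg [ 2.3  4.  -2.6]
2 x [0.0174, 0.006, -0.0131, 1.1262, 1.9929, -1.2857]
way [0.436, -0.043, 0.167] [0.443, -0.064, 0.162] [0.443, -0.064, 0.162] [0.443, -0.064, 0.162]
```

```bash
python3 -m jog '[[0.018,0.006,-0.0135,1.1,2,-1.3],[0.018,0.006,-0.0135,1.1,2,-1.3],[0,0,0,0,0,0]]'
python3 - <<'E'
from h import *
plan(knob(.97,.026+.045))
c=snap('top'); cv2.imwrite('pics/t2.png',cv2.resize(c['image'][200:320,270:430,::-1],None,fx=5,fy=5,interpolation=cv2.INTER_CUBIC))
E
```

```text
time: 2.48
ee_pos: [0.4355, -0.0421, 0.1665]
eef_rot: [-0.521, 0.083, -0.423, 0.737]
ft_force: [-0.5, -1.0, -1.0]
width: 0.0347
t 2.4833 q [ 0.7  -0.44 -0.46  2.42 -0.68  0.69  1.48] F [-0.5 -1.  -1. ] w 0.0347
delta mm [ 18.9  16.1 -12.8] deg [ 1.3  2.  -1.5]
1 x [0.0189, 0.0161, -0.0128, 1.2656, 1.9927, -1.4846]
way [0.449, -0.063, 0.153] [0.449, -0.063, 0.153] [0.449, -0.063, 0.153] [0.449, -0.063, 0.153]
```

View pics/t2.png

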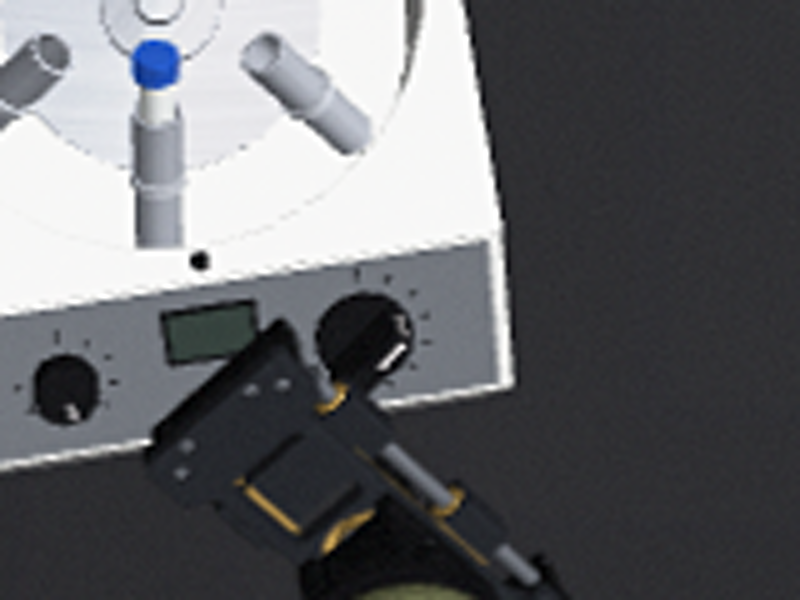

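The view shows the gripper left of and below the knob, with the knob's bar at about (370,350) and its white pointer line at (393,355). The wrist is nearly folded, so I'll move in while descending, which unfolds it.

```bash
python3 -m jog '[[0.014,0.013,-0.010,1,1.5,-1],[0.012,0.008,-0.008,1,1.5,-1],[0,0,0,0,0,0]]'
python3 - <<'E'
from h import *
plan(knob(.97,.026+.035))
E
```

```text
time: 2.78
ee_pos: [0.446, -0.0515, 0.1566]
eef_rot: [-0.509, 0.082, -0.433, 0.739]
ft_force: [0.3, 0.3, 0.1]
width: 0.0348
t 2.7833 q [ 0.95 -0.43 -0.64  2.42 -0.88  0.69  1.67] F [0.3 0.3 0.1] w 0.0348
delta mm [ 9.1 13.1 -7.8] deg [-0.1  0.9 -0.8]
1 x [0.0091, 0.0131, -0.0078, -0.0532, 0.9246, -0.8047]
way [0.455, -0.062, 0.145] [0.455, -0.062, 0.145] [0.455, -0.062, 0.145] [0.455, -0.062, 0.145]
```

Joint 7 would run out of range on the knob turn. I'll take the equivalent grasp, a half turn about the tool's y axis.

```bash
R='no'; python3 -m jog '[[0,0,0,0,7.1,0],[0,0,0,0,7.1,0],[0,0,0,0,7.1,0],[0,0,0,0,7.1,0],[0,0,0,0,7.1,0],[0,0,0,0,7.1,0],[0,0,0,0,7.1,0],[0,0,0,0,7.1,0],[0,0,0,0,7.1,0],[0,0,0,0,7.1,0],[0,0,0,0,7.1,0],[0,0,0,0,7.1,0]]'; python3 -m jog '[[0,0,0,0,7.1,0],[0,0,0,0,7.1,0],[0,0,0,0,7.1,0],[0,0,0,0,7.1,0],[0,0,0,0,7.1,0],[0,0,0,0,7.1,0],[0,0,0,0,7.1,0],[0,0,0,0,7.1,0],[0,0,0,0,7.1,0],[0,0,0,0,7.1,0],[0,0,0,0,7.1,0],[0,0,0,0,7.1,0]]'
cat >> h.py <<'E'
def knob2(th,h,o=(0,0)):
    T=knob(th,h,0,o); T[:3,0]*=-1; T[:3,2]*=-1; return T
E
python3 - <<'E'
from h import *
plan(knob2(.97,.026+.035))
E
```

```text
time: 3.78
ee_pos: [0.4409, -0.0225, 0.1593]
eef_rot: [0.088, -0.574, 0.655, -0.484]
ft_force: [0.5, 0.7, 0.4]
width: 0.035
time: 4.78
ee_pos: [0.4341, 0.0092, 0.1638]
eef_rot: [0.368, 0.756, -0.539, -0.046]
ft_force: [0.5, -0.4, 0.6]
width: 0.0352
t 4.7833 q [ 0.88 -0.5  -0.69  2.4  -0.84  0.77 -1.5 ] F [ 0.5 -0.4  0.6] w 0.0352
delta mm [-51.9  15.6  53.8] deg [-0.3  9.4  4.8]
3 x [-0.0181, 0.0057, 0.017, -0.0932, 3.1223, 1.605]
way [0.442, -0.014, 0.158] [0.449, -0.038, 0.152] [0.455, -0.062, 0.145] [0.455, -0.062, 0.145]
```

```bash
python3 -m jog '[[-0.018,0.006,0.017,0,3.1,1.6],[-0.018,0.006,0.017,0,3.1,1.6],[-0.018,0.006,0.017,0,3.1,1.6],[0,0,0,0,0,0]]'
python3 - <<'E'
from h import *
plan(knob2(.97,.026+.035))
E
```

```text
time: 5.12
ee_pos: [0.4554, -0.052, 0.146]
eef_rot: [0.438, 0.736, -0.509, -0.084]
ft_force: [-0.3, 0.0, -0.7]
width: 0.0348
t 5.1167 q [ 0.99 -0.39 -0.7   2.41 -0.9   0.64 -1.47] F [-0.3  0.  -0.7] w 0.0348
delta mm [-6.5 -0.8  7.6] deg [-0.2  0.4  0.4]
1 x [-0.0065, -0.0008, 0.0076, -0.1801, 0.3757, 0.4096]
way [0.455, -0.062, 0.145] [0.455, -0.062, 0.145] [0.455, -0.062, 0.145] [0.455, -0.062, 0.145]
```

Good. I'll finish the lateral alignment and look at the fingers against the knob before descending.

```bash
python3 -m jog '[[-0.008,0,0.009,0,0.4,0.4],[0,0,0,0,0,0]]'
python3 - <<'E'
from h import *
plan(knob2(.97,.026))
c=snap('scene'); t=snap('top')
print(w2px(c,KB+N*.037))
a=cv2.resize(c['image'][150:270,220:340,::-1],(480,480),interpolation=cv2.INTER_CUBIC)
b=cv2.resize(t['image'][240:300,310:350,::-1],(320,480),interpolation=cv2.INTER_CUBIC)
cv2.imwrite('pics/k3.png',np.hstack([a,b]))
E
```

```text
time: 5.28
ee_pos: [0.4548, -0.0592, 0.1443]
eef_rot: [0.438, 0.736, -0.508, -0.084]
ft_force: [-0.5, 0.2, -0.3]
width: 0.0347
t 5.2833 q [ 1.01 -0.38 -0.69  2.41 -0.91  0.65 -1.44] F [-0.5  0.2 -0.3] w 0.0347
delta mm [-2.4 33.9  1.5] deg [-0.1  0.4  0.4]
1 x [-0.0024, 0.0339, 0.0015, -0.1485, 0.388, 0.4107]
way [0.474, -0.059, 0.116] [0.474, -0.059, 0.116] [0.474, -0.059, 0.116] [0.474, -0.059, 0.116]
[277.88363344 199.95900017]
```

View pics/k3.png

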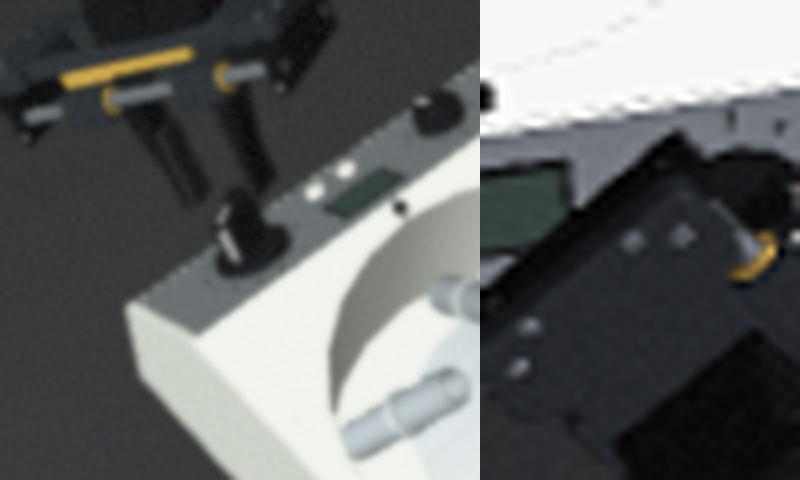

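The fingertips at (195,200) and (262,190) straddle the bar top at (237,195), so I'll descend.

```bash
python3 -m jog '[[-0.001,0.012,0.001,0,0,0],[-0.001,0.012,0.001,0,0,0],[0,0.008,0,0,0,0],[0,0.003,0,0,0,0],[0,0,0,0,0,0]]'
python3 - <<'E'
from h import *
plan(knob2(.97,.026))
E
```

```text
time: 5.8
ee_pos: [0.4756, -0.0529, 0.1171]
eef_rot: [0.434, 0.737, -0.512, -0.079]
ft_force: [-11.0, -9.6, 7.9]
width: 0.0347
t 5.8 q [ 1.01 -0.26 -0.77  2.4  -0.9   0.51 -1.43] F [-11.   -9.6   7.9] w 0.0347
delta mm [-3.1 -0.8  4.9] deg [-0.2  1.2  0.4]
1 x [-0.0031, -0.0008, 0.0049, -0.1918, 1.1934, 0.4455]
way [0.474, -0.059, 0.116] [0.474, -0.059, 0.116] [0.474, -0.059, 0.116] [0.474, -0.059, 0.116]
```

```bash
python3 -m jog '[[-0.003,-0.001,0.006,0,1,0],[0,0,0,0,0,0]]'
python3 - <<'E'
from h import *
plan(knob2(.97,.026))
E
```

```text
time: 5.97
ee_pos: [0.4733, -0.0575, 0.1165]
eef_rot: [0.437, 0.737, -0.509, -0.085]
ft_force: [-0.0, 0.1, 0.4]
width: 0.0347
t 5.9667 q [ 1.02 -0.26 -0.76  2.41 -0.91  0.52 -1.43] F [-0.   0.1  0.4] w 0.0347
delta mm [-1.4  0.5  0.2] deg [-0.2  0.4  0.5]
1 x [-0.0014, 0.0005, 0.0002, -0.201, 0.3743, 0.5457]
way [0.474, -0.059, 0.116] [0.474, -0.059, 0.116] [0.474, -0.059, 0.116] [0.474, -0.059, 0.116]
```

```bash
python3 -m jog '[[0,0,0,0,0,0],[0,0,0,0,0,0],[0,0,0,0,0,0],[0,0,0,0,0,0]]' -1 25
python3 - <<'E'
from h import *
plan(knob2(.97,.026))
E
```

```text
time: 6.3
ee_pos: [0.4708, -0.057, 0.1149]
eef_rot: [0.435, 0.736, -0.511, -0.085]
ft_force: [-13.9, -21.9, -5.2]
width: 0.0162
t 6.3 q [ 1.03 -0.27 -0.77  2.41 -0.9   0.52 -1.43] F [-13.9 -21.9  -5.2] w 0.0162
delta mm [-3.8  0.5 -1.6] deg [-0.5  0.6  0.7]
1 x [-0.0038, 0.0005, -0.0016, -0.465, 0.6027, 0.6601]
way [0.474, -0.059, 0.116] [0.474, -0.059, 0.116] [0.474, -0.059, 0.116] [0.474, -0.059, 0.116]
```

```bash
python3 -m jog '[[0,0,0.003,0,0,0],[0,0,0,0,0,0]]'
python3 - <<'E'
from h import *
T,s=cur(); print(T[:3,:3].T@s['ft_force'],T[:3,:3].T@s['torque'],s['torque'])
plan(knob2(.97,.026))
E
```

```text
time: 6.47
ee_pos: [0.4701, -0.058, 0.1144]
eef_rot: [0.435, 0.736, -0.511, -0.084]
ft_force: [4.9, -3.5, -8.1]
width: 0.0139
[-2.91277487  9.0612813   3.28718509] [ 1.28564116  0.04763757 -0.09299934] [-0.70053974  1.00300017 -0.40868833]
t 6.4667 q [ 1.05 -0.27 -0.78  2.41 -0.92  0.53 -1.41] F [ 4.9 -3.5 -8.1] w 0.0139
delta mm [-3.7  0.6 -2.9] deg [-0.4  0.7  0.6]
1 x [-0.0037, 0.0006, -0.0029, -0.3745, 0.6805, 0.624]
way [0.474, -0.059, 0.116] [0.474, -0.059, 0.116] [0.474, -0.059, 0.116] [0.474, -0.059, 0.116]
```

```bash
python3 -m jog '[[0,0,0,0,-6,0],[0,0,0,0,-6,0],[0,0,0,0,-6,0],[0,0,0,0,-6,0]]'
cat >> h.py <<'E'
def ks(o=(0,0)):
    T,s=cur(); z=-T[:3,2]; print('t',round(s['time'],2),'th',np.arctan2(z@U,z@L).round(3),'tilt',np.degrees(np.arccos(-T[:3,1]@N)).round(1),'Ft',(T[:3,:3].T@s['ft_force']).round(1),'Mt',(T[:3,:3].T@s['torque']).round(2),'w',round(float(s['width']),4),'q',np.round(s['joint_positions'],2))
    p=T[:3,3]-KB; print('TCP u,l,n mm',(p@U*1e3).round(1),(p@L*1e3).round(1),(p@N*1e3).round(1))
E
python3 -c "
from h import *
ks()"
```

```text
time: 6.8
ee_pos: [0.4697, -0.0589, 0.114]
eef_rot: [0.316, 0.736, -0.594, 0.076]
ft_force: [2.0, -4.0, -4.3]
width: 0.0139
t 6.8 th 0.526 tilt 0.7 Ft [-1.   4.3  4.4] Mt [ 1.24  0.05 -0.43] w 0.0139 q [ 1.   -0.26 -0.74  2.41 -0.89  0.52 -1.  ]
TCP u,l,n mm -5.2 0.5 7.9
```

```bash
python3 -m jog '[[0,0,0,0,-6,0],[0,0,0,0,-6,0],[0,0,0,0,-6,0],[0,0,0,0,-6,0],[0,0,0,0,-5,0]]'
python3 -c "
from h import *
ks()"
```

```text
time: 7.22
ee_pos: [0.4696, -0.0602, 0.1138]
eef_rot: [0.149, 0.689, -0.658, 0.267]
ft_force: [3.2, -3.8, -4.1]
width: 0.0144
t 7.22 th -0.008 tilt 0.7 Ft [0.2 4.8 4.3] Mt [ 0.86  0.05 -0.85] w 0.0144 q [ 0.99 -0.26 -0.73  2.42 -0.88  0.51 -0.47]
TCP u,l,n mm -5.5 -0.8 7.9
```

```bash
python3 -m jog '[[0,0,0,0,-4,0],[0,0,0,0,-4,0]]'
python3 -c "
from h import *
ks()"; python3 -m jog '[[0,0,0,0,-4,0],[0,0,0,0,0,0]]'
python3 -c "
from h import *
ks()"
```

```text
time: 7.38
ee_pos: [0.4693, -0.0603, 0.1135]
eef_rot: [0.1, 0.667, -0.667, 0.316]
ft_force: [-2.7, -2.8, -0.8]
width: 0.0159
t 7.38 th -0.155 tilt 0.7 Ft [ 3.4 -1.1  1.8] Mt [ 0.27  0.75 -1.8 ] w 0.0159 q [ 0.99 -0.26 -0.74  2.42 -0.89  0.51 -0.32]
TCP u,l,n mm -6.0 -0.8 7.9
time: 7.55
ee_pos: [0.4688, -0.0604, 0.1132]
eef_rot: [-0.076, -0.655, 0.67, -0.341]
ft_force: [1.6, -2.3, -1.2]
width: 0.017
t 7.55 th -0.229 tilt 0.8 Ft [0.3 1.6 2.5] Mt [ 0.4   0.67 -1.  ] w 0.017 q [ 1.02 -0.27 -0.76  2.42 -0.9   0.52 -0.24]
TCP u,l,n mm -6.6 -0.8 7.9
```

The knob is on its stop: the reaction torque is about 0.7 N m against 0.05 of friction. I'll release it, lift straight up and plan to the tube standoff.

```bash
python3 -m jog '[[0,0,0,0,2,0],[0,0,0,0,0,0],[0,0,0,0,0,0],[0,0,0,0,0,0]]' -0.2 15
cat >> h.py <<'E'
phi=.012; A=np.array([-np.sin(np.radians(40))*np.cos(phi),-np.sin(np.radians(40))*np.sin(phi),np.cos(np.radians(40))])
J=np.array([np.sin(phi),-np.cos(phi),0]); CAP=np.array([.680,.0427,.141])
def tubeT(s,dn=0.002): return mk(-A,J,CAP-A*(r.grip_depth+dn)+A*s)
E
python3 - <<'E'
from h import *
ks(); T,s=cur(); print('up in tool',T[:3,:3].T@[0,0,1]); 
T2=T.copy(); T2[2,3]+=.09; plan(tubeT(.09),T0=T2)
E
```

```text
time: 7.88
ee_pos: [0.4692, -0.0592, 0.1136]
eef_rot: [-0.088, -0.662, 0.669, -0.328]
ft_force: [-1.1, 0.7, -0.2]
width: 0.0326
t 7.88 th -0.191 tilt 0.8 Ft [ 0.7 -0.4 -1. ] Mt [-0.11 -0.03 -0.85] w 0.0326 q [ 1.03 -0.27 -0.77  2.41 -0.91  0.52 -0.27]
TCP u,l,n mm -5.8 0.3 7.9
up in tool [-0.55231737 -0.82645725  0.10915102]
delta mm [-155.2  109.5  -44.1] deg [ 5.7 18.   5.2]
6 x [-0.0241, 0.0189, -0.0114, 0.9549, 2.9997, 0.8688]
way [0.521, -0.02, 0.197] [0.577, 0.014, 0.194] [0.606, 0.029, 0.194] [0.635, 0.042, 0.194]
```

```bash
python3 -m jog '[[-0.0055,-0.0083,0.001,0,0,0],[-0.0122,-0.0182,0.0024,0,0,0],[-0.0122,-0.0182,0.0024,0,0,0],[-0.0122,-0.0182,0.0024,0,0,0],[-0.0122,-0.0182,0.0024,0,0,0],[0,0,0,0,0,0]]' -0.2
python3 - <<'E'
from h import *
ks(); plan(tubeT(.09))
t=snap('top');s=snap('scene')
a=cv2.resize(t['image'][250:290,325:365,::-1],(400,400),interpolation=cv2.INTER_CUBIC)
b=cv2.resize(s['image'][180:230,255:305,::-1],(400,400),interpolation=cv2.INTER_CUBIC)
cv2.imwrite('pics/k4.png',np.hstack([a,b]))
E
```

```text
time: 8.38
ee_pos: [0.4682, -0.0566, 0.215]
eef_rot: [-0.086, -0.663, 0.668, -0.328]
ft_force: [1.0, 0.3, 0.9]
width: 0.0348
t 8.38 th -0.192 tilt 1.0 Ft [-1.4 -0.2  0.1] Mt [-0.09  0.01 -0.71] w 0.0348 q [ 1.06 -0.46 -0.69  2.28 -0.81  0.83 -0.42]
TCP u,l,n mm 51.9 3.0 91.2
t 8.3833 q [ 1.06 -0.46 -0.69  2.28 -0.81  0.83 -0.42] F [1.  0.3 0.9] w 0.0348
delta mm [-149.3  118.9  -41.7] deg [ 6.  18.1  5.4]
6 x [-0.023, 0.0204, -0.011, 0.9939, 3.0156, 0.9046]
way [0.52, -0.018, 0.205] [0.576, 0.015, 0.198] [0.605, 0.029, 0.196] [0.635, 0.042, 0.194]
```

View pics/k4.png

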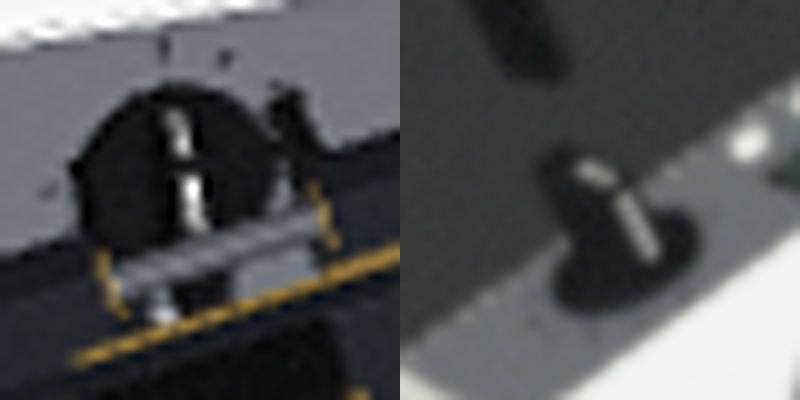

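The pointer line at (177,125) to (190,205) points up the slope at the long mark at (163,45), so the timer is at zero. Now to the tube standoff.

```bash
python3 -m jog '[[-0.023,0.0204,-0.011,1,3,0.9],[-0.023,0.0204,-0.011,1,3,0.9],[-0.023,0.0204,-0.011,1,3,0.9],[-0.023,0.0204,-0.011,1,3,0.9],[-0.023,0.0204,-0.011,1,3,0.9],[-0.023,0.0204,-0.011,1,3,0.9],[0,0,0,0,0,0]]'
python3 - <<'E'
from h import *
plan(tubeT(.07))
E
```

```text
time: 9.07
ee_pos: [0.5981, 0.0273, 0.1809]
eef_rot: [-0.209, -0.669, 0.67, -0.246]
ft_force: [0.1, -0.0, -0.3]
width: 0.0353
t 9.0667 q [ 1.39 -0.23 -1.4   2.14 -0.49  0.42 -1.21] F [ 0.1 -0.  -0.3] w 0.0353
delta mm [-39.2  32.5 -12.6] deg [0.5 2.3 2.5]
2 x [-0.0194, 0.0164, -0.0065, 0.2543, 1.1311, 1.2252]
way [0.623, 0.035, 0.18] [0.648, 0.042, 0.179] [0.648, 0.042, 0.179] [0.648, 0.042, 0.179]
```

Joint 3 is near its range because the arm wound up near a shoulder singularity with the forward-tilted tool. I'll bring the tool nearer vertical, lift, and see whether it unwinds.

```bash
cat >> h.py <<'E'
def tubeV(s,tilt,dn=0.,cap=None,up=None):
    y=np.array([np.sin(np.radians(tilt)),0,-np.cos(np.radians(tilt))]); y[:2]=y[0]*np.cos(phi),y[0]*np.sin(phi)
    c=CAP if cap is None else cap; return mk(y,J,c+y*r.grip_depth-A*dn+(A if up is None else up)*s)
E
python3 -m jog '[[0,-0.02,0,0,0,-5],[0,-0.02,0,0,0,-5],[0,-0.02,0,0,0,-5],[0,-0.02,0,0,0,-5]]'
python3 - <<'E'
from h import *
plan(tubeV(.1,12,up=np.array([0,0,1.])))
E
```

```text
time: 9.4
ee_pos: [0.5515, 0.0284, 0.2424]
eef_rot: [0.088, 0.702, -0.695, 0.128]
ft_force: [-0.9, -1.5, 3.5]
width: 0.0349
t 9.4 q [ 1.63 -0.39 -1.46  1.85 -0.51  1.07 -1.21] F [-0.9 -1.5  3.5] w 0.0349
delta mm [-120.8   58.9   -6.8] deg [ 0.7  2.5 -5.6]
4 x [-0.0307, 0.0136, -0.0023, 0.1754, 0.6172, -1.3922]
way [0.618, 0.036, 0.234] [0.651, 0.04, 0.229] [0.684, 0.043, 0.223] [0.684, 0.043, 0.223]
```

```bash
python3 -m jog '[[-0.03,0.008,-0.01,0,0,-1.5],[-0.03,0.008,-0.02,0,0,-1.5],[-0.03,0.008,-0.025,0,0,-1.5],[-0.03,0.008,-0.025,0,0,-1.5]]'
python3 - <<'E'
from h import *
plan(tubeV(.1,12,up=np.array([0,0,1.])))
E
```

```text
time: 9.73
ee_pos: [0.5662, 0.1051, 0.2898]
eef_rot: [0.081, 0.717, -0.681, 0.126]
ft_force: [0.2, -0.2, 0.2]
width: 0.0346
t 9.7333 q [ 1.64 -0.5  -1.47  1.71 -0.63  1.23 -1.25] F [ 0.2 -0.2  0.2] w 0.0346
delta mm [-89.4  94.3  73.2] deg [ 3.1  2.6 -4.9]
5 x [-0.0188, 0.0186, 0.0139, 0.6206, 0.5297, -0.9773]
way [0.614, 0.081, 0.264] [0.638, 0.069, 0.25] [0.661, 0.056, 0.237] [0.684, 0.043, 0.223]
```

```bash
python3 -m jog '[[0,0,0.04,0,0,-1],[0,0,0.04,0,0,-1],[0,0,0.04,0,0,-1],[0,0,0.04,0,0,-1],[0,0,0.04,0,0,-1],[0,0,0.04,0,0,-1],[0,0,0.04,0,0,-1],[0,0,0.04,0,0,0]]'
python3 - <<'E'
from h import *
G=mk(np.array([0,0,-1.]),J,np.array([.58,-.58,.3]));plan(G)
E
```

```text
time: 10.4
ee_pos: [0.5264, -0.1702, 0.3023]
eef_rot: [0.049, 0.72, -0.677, 0.144]
ft_force: [0.7, -0.7, -1.4]
width: 0.0349
t 10.4 q [ 2.26 -0.5  -1.47  1.68 -0.75  1.41 -0.57] F [ 0.7 -0.7 -1.4] w 0.0349
delta mm [ 4.000e-01 -1.620e+01  4.129e+02] deg [  3.5   7.  -15.7]
12 x [-0.0018, -0.0005, 0.0344, 0.2895, 0.5862, -1.3083]
way [0.55, -0.306, 0.3] [0.564, -0.408, 0.3] [0.575, -0.511, 0.299] [0.58, -0.58, 0.3]
```

```bash
python3 -m jog '[[0.02,0.004,-0.02,0,0,2],[0.02,0.004,-0.02,0,0,2],[0.02,0.004,-0.02,0,0,2],[0.02,0.004,-0.02,0,0,2]]'
python3 - <<'E'
from h import *
G=mk(np.array([0,0,-1.]),J,np.array([.42,-.06,.28]));plan(G)
E
```

```text
time: 10.73
ee_pos: [0.4593, -0.1377, 0.2767]
eef_rot: [0.108, 0.713, -0.67, 0.175]
ft_force: [0.2, 0.4, 0.6]
width: 0.0348
t 10.7333 q [ 1.74 -0.49 -1.01  1.99 -0.78  1.25 -0.55] F [0.2 0.4 0.6] w 0.0348
delta mm [ 28.4 -12.1 -81.5] deg [  3.4   4.8 -23.2]
4 x [0.0082, -0.0024, -0.0201, 0.8591, 1.2049, -5.7913]
way [0.439, -0.099, 0.277] [0.429, -0.08, 0.278] [0.42, -0.06, 0.28] [0.42, -0.06, 0.28]
```

```bash
python3 -m jog '[[0.02,0,-0.01,0,0,0],[0.02,0,-0.01,0,0,0],[0.02,0,-0.01,0,0,0],[0.015,0,-0.01,0,0,0]]'
python3 - <<'E'
from h import *
G=mk(np.array([0,0,-1.]),J,np.array([.3,-.3,.3]));plan(G)
E
```

```text
time: 11.07
ee_pos: [0.4007, -0.1058, 0.2541]
eef_rot: [0.111, 0.716, -0.664, 0.185]
ft_force: [-0.3, -0.4, 1.1]
width: 0.0349
t 11.0667 q [ 1.22 -0.5  -0.62  2.17 -0.66  1.16 -0.65] F [-0.3 -0.4  1.1] w 0.0349
delta mm [  89.3 -100.7  178.5] deg [  4.1   5.4 -24.2]
7 x [0.0142, -0.0112, 0.0264, 0.5865, 0.7677, -3.4511]
way [0.372, -0.163, 0.261] [0.343, -0.218, 0.273] [0.314, -0.273, 0.29] [0.3, -0.3, 0.3]
```

```bash
python3 -m jog '[[0.015,0,-0.012,0,0,-2],[0.015,0,-0.012,0,0,-2],[0.015,0,-0.012,0,0,-2]]'
python3 - <<'E'
from h import *
G=mk(np.array([0,0,-1.]),J,np.array([.3,-.3,.3]));plan(G)
E
```

```text
time: 11.32
ee_pos: [0.3697, -0.08, 0.2435]
eef_rot: [0.086, 0.723, -0.665, 0.167]
ft_force: [0.5, 0.1, 1.0]
width: 0.0344
t 11.3167 q [ 0.83 -0.5  -0.39  2.21 -0.47  1.15 -0.85] F [0.5 0.1 1. ] w 0.0344
delta mm [ 66.3 -98.9 205.6] deg [  4.6   5.9 -20.6]
7 x [0.0102, -0.0116, 0.0303, 0.6541, 0.8456, -2.9469]
way [0.35, -0.144, 0.255] [0.33, -0.207, 0.27] [0.31, -0.269, 0.289] [0.3, -0.3, 0.3]
```

```bash
python3 -m jog '[[0.014,0,-0.008,0,0,-3],[0.014,0,-0.008,0,0,-3],[0.01,0,-0.008,0,0,-3]]'
python3 - <<'E'
from h import *
G=mk(np.array([0,0,-1.]),J,np.array([.55,-.05,.3]));plan(G)
E
```

```text
time: 11.57
ee_pos: [0.329, -0.052, 0.2313]
eef_rot: [0.025, 0.734, -0.668, 0.121]
ft_force: [-0.2, -0.5, -0.5]
width: 0.0348
t 11.5667 q [ 0.69 -0.49 -0.37  2.21 -0.36  1.26 -0.99] F [-0.2 -0.5 -0.5] w 0.0348
delta mm [-229.   -22.9   24.8] deg [  5.3   7.2 -11.9]
7 x [-0.0325, -0.0061, 0.0019, 0.7571, 1.0274, -1.699]
way [0.391, -0.049, 0.256] [0.454, -0.048, 0.276] [0.518, -0.049, 0.293] [0.55, -0.05, 0.3]
```

```bash
python3 -m jog '[[-0.01,-0.005,0.028,0.8,1,-2],[-0.012,-0.005,0.028,0.8,1,-2],[-0.03,-0.01,0.028,0.8,1,-2],[-0.03,-0.01,0.03,0.8,1,-2],[-0.03,-0.01,0.03,0.8,1,-2],[-0.03,-0.01,0.03,0.8,1,-2]]'
python3 - <<'E'
from h import *
G=mk(np.array([0,0,-1.]),J,np.array([.55,-.3,.3]));plan(G)
E
```

```text
time: 12.07
ee_pos: [0.4815, -0.1983, 0.2807]
eef_rot: [-0.025, 0.721, -0.692, 0.024]
ft_force: [0.9, 0.4, 0.9]
width: 0.0351
t 12.0667 q [ 0.74  0.12 -0.45  1.61  0.01  1.44 -1.21] F [0.9 0.4 0.9] w 0.0351
delta mm [-61.3 -23.6 105.4] deg [2.3 3.3 0.1]
4 x [-0.0159, -0.0055, 0.0261, 0.5839, 0.82, 0.0238]
way [0.516, -0.249, 0.29] [0.533, -0.274, 0.295] [0.55, -0.3, 0.3] [0.55, -0.3, 0.3]
```

The arm is unwound, with j2 positive and j3 moderate. Now to above the tube with a 12° tool tilt.

Run:
```python
from h import *
plan(tubeV(.1,12,up=np.array([0,0,1.])))
```

```text
t 12.0667 q [ 0.74  0.12 -0.45  1.61  0.01  1.44 -1.21] F [0.9 0.4 0.9] w 0.0351
delta mm [-218.6   67.1 -223.9] deg [ 2.7  3.  12.1]
9 x [-0.023, 0.0092, -0.0256, 0.2967, 0.3359, 1.3434]
way [0.546, -0.116, 0.258] [0.591, -0.063, 0.244] [0.637, -0.01, 0.233] [0.684, 0.043, 0.223]
```

```bash
python3 -m jog '[[-0.023,0.0092,-0.0256,0.3,0.34,1.3],[-0.023,0.0092,-0.0256,0.3,0.34,1.3],[-0.023,0.0092,-0.0256,0.3,0.34,1.3],[-0.023,0.0092,-0.0256,0.3,0.34,1.3],[-0.023,0.0092,-0.0256,0.3,0.34,1.3],[-0.023,0.0092,-0.0256,0.3,0.34,1.3],[-0.023,0.0092,-0.0256,0.3,0.34,1.3],[-0.023,0.0092,-0.0256,0.3,0.34,1.3],[-0.023,0.0092,-0.0256,0.3,0.34,1.3],[0,0,0,0,0,0]]'
python3 - <<'E'
from h import *
plan(tubeV(.07,12,up=np.array([0,0,1.])))
c=snap('wrist'); cv2.imwrite('pics/w5.png',c['image'][:,:,::-1]); print('cap px',w2px(c,CAP),'captop',w2px(c,CAP+A*.0065),'mouth',w2px(c,CAP-A*.0285))
E
```

```text
time: 12.9
ee_pos: [0.6853, 0.071, 0.2065]
eef_rot: [0.048, 0.728, -0.679, 0.078]
ft_force: [-0.2, 1.5, 0.9]
width: 0.0349
t 12.9 q [ 0.3   0.4  -0.59  1.47  0.21  1.15 -1.82] F [-0.2  1.5  0.9] w 0.0349
delta mm [ 4.9 11.3 29. ] deg [4.1 1.3 1.7]
1 x [0.0049, 0.0113, 0.029, 4.0615, 1.313, 1.7162]
way [0.684, 0.043, 0.193] [0.684, 0.043, 0.193] [0.684, 0.043, 0.193] [0.684, 0.043, 0.193]
cap px [368.40228021 281.42437753] captop [368.56730225 288.88915199] mouth [367.72340105 251.70028225]
```

View pics/w5.png

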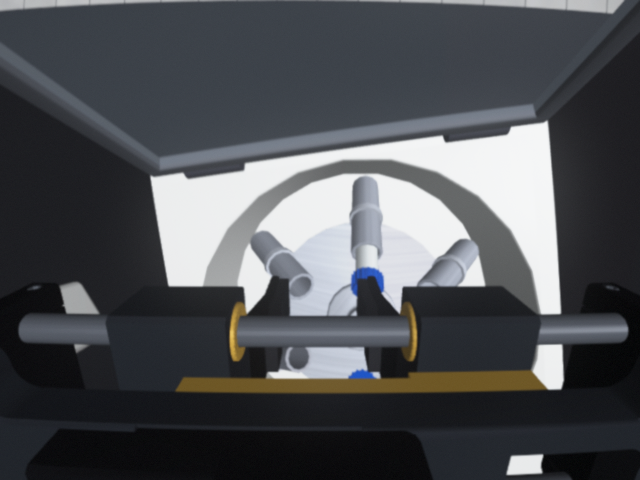

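The wrist view shows the far cap at (368,277), against a prediction of (368,281). The model is good, so I'll align and descend.

```bash
python3 -m jog '[[0.002,0.005,0.015,2,0.7,0.9],[0.002,0.005,0.015,2,0.7,0.9],[0,0,0,0,0,0]]'
python3 - <<'E'
from h import *
plan(tubeV(.05,12,up=np.array([0,0,1.])))
E
```

```text
time: 13.2
ee_pos: [0.6792, 0.0415, 0.1899]
eef_rot: [0.063, 0.706, -0.701, 0.077]
ft_force: [-0.5, -1.3, -0.3]
width: 0.0344
t 13.2 q [ 0.3   0.38 -0.56  1.53  0.26  1.1  -1.85] F [-0.5 -1.3 -0.3] w 0.0344
delta mm [-1.2 17.8 -1. ] deg [0.4 0.4 0.6]
1 x [-0.0012, 0.0178, -0.001, 0.4473, 0.4377, 0.6329]
way [0.684, 0.043, 0.173] [0.684, 0.043, 0.173] [0.684, 0.043, 0.173] [0.684, 0.043, 0.173]
```

```bash
python3 -m jog '[[0,0.014,-0.001,0.4,0.4,4],[0,0.012,0,0,0,4]]'
python3 - <<'E'
from h import *
plan(tubeV(0.0,20))
E
```

```text
time: 13.37
ee_pos: [0.6856, 0.0431, 0.1655]
eef_rot: [0.114, 0.7, -0.694, 0.124]
ft_force: [-0.2, 1.3, -0.8]
width: 0.0344
t 13.3667 q [ 0.32  0.32 -0.56  1.68  0.29  0.86 -1.9 ] F [-0.2  1.3 -0.8] w 0.0344
delta mm [13.2 39.9  0.6] deg [0.4 0.1 0.6]
2 x [0.0067, 0.0199, 0.0002, 0.1862, 0.0262, 0.3049]
way [0.686, 0.043, 0.144] [0.686, 0.043, 0.123] [0.686, 0.043, 0.123] [0.686, 0.043, 0.123]
```

```bash
python3 -m jog '[[0.0045,0.0135,0.0002,0.2,0,0.3],[0.0045,0.0135,0.0002,0.2,0,0.3],[0.004,0.012,0,0,0,0],[0,0,0,0,0,0]]'
python3 - <<'E'
from h import *
plan(tubeV(0.0,20))
c=snap('wrist'); cv2.imwrite('pics/w6.png',c['image'][150:440,160:500,::-1]); print('cap px',w2px(c,CAP)-[160,150])
E
```

```text
time: 13.7
ee_pos: [0.6806, 0.0418, 0.119]
eef_rot: [0.115, 0.699, -0.695, 0.126]
ft_force: [-0.5, -0.7, -0.1]
width: 0.0349
t 13.7 q [ 0.31  0.35 -0.55  1.75  0.34  0.77 -1.94] F [-0.5 -0.7 -0.1] w 0.0349
delta mm [-7.  -2.3 -0.9] deg [0.3 0.2 0.4]
1 x [-0.007, -0.0023, -0.0009, 0.2666, 0.1754, 0.4204]
way [0.686, 0.043, 0.123] [0.686, 0.043, 0.123] [0.686, 0.043, 0.123] [0.686, 0.043, 0.123]
cap px [160.43910646 151.25953702]
```

View pics/w6.png

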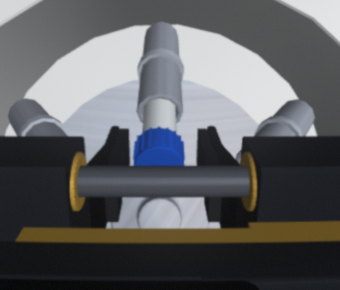

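The cap at (160,148) is centred between the fingers at 127 and 200. I'll correct by 7 mm and close.

```bash
python3 -m jog '[[-0.0075,-0.002,-0.001,0,0,0.4],[0,0,0,0,0,0]]'; python3 -m jog '[[0,0,0,0,0,0],[0,0,0,0,0,0],[0,0,0,0,0,0],[0,0,0,0,0,0]]' -1 20
python3 - <<'E'
from h import *
T,s=cur(); plan(tubeV(0.0,20)); print(T[:3,:3].T@s['ft_force']); print('A in tool',T[:3,:3].T@A)
E
```

```text
time: 13.92
ee_pos: [0.6887, 0.043, 0.1263]
eef_rot: [0.118, 0.699, -0.694, 0.129]
ft_force: [-0.2, 0.9, 1.0]
width: 0.0349
time: 14.25
ee_pos: [0.6908, 0.0435, 0.1296]
eef_rot: [0.119, 0.699, -0.693, 0.13]
ft_force: [0.3, -0.1, -0.4]
width: 0.0197
t 14.25 q [ 0.31  0.36 -0.55  1.72  0.34  0.78 -1.93] F [ 0.3 -0.1 -0.4] w 0.0197
delta mm [6.3 4.2 0.7] deg [ 0.4  0.1 -0.3]
1 x [0.0063, 0.0042, 0.0007, 0.4069, 0.1425, -0.2932]
way [0.686, 0.043, 0.123] [0.686, 0.043, 0.123] [0.686, 0.043, 0.123] [0.686, 0.043, 0.123]
[-0.17164046  0.48353128  0.09310385]
A in tool [ 0.33719848 -0.94140351 -0.00752424]
```

```bash
python3 -m jog '[[0,0,0,0,0,0],[0,0,0,0,0,0]]'
python3 - <<'E'
from h import *
plan(tubeV(0.0,20))
c=snap('wrist'); cv2.imwrite('pics/w7.png',c['image'][150:440,160:500,::-1])
E
```

```text
time: 14.42
ee_pos: [0.6909, 0.0435, 0.1299]
eef_rot: [0.119, 0.699, -0.693, 0.13]
ft_force: [-0.1, 0.1, -0.2]
width: 0.02
t 14.4167 q [ 0.31  0.36 -0.55  1.72  0.34  0.78 -1.93] F [-0.1  0.1 -0.2] w 0.02
delta mm [6.5 4.5 0.7] deg [ 0.4  0.1 -0.3]
1 x [0.0065, 0.0045, 0.0007, 0.4086, 0.1465, -0.3081]
way [0.686, 0.043, 0.123] [0.686, 0.043, 0.123] [0.686, 0.043, 0.123] [0.686, 0.043, 0.123]
```

View pics/w7.png

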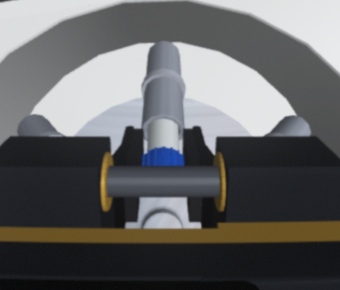

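The width is 20 mm, not 22, and the grip is about 6 mm off centre. I'll regrip centred.

```bash
python3 -m jog '[[0,0,0,0,0,0],[0,0,0,0,0,0],[0.0045,0.0025,0,0,0,0],[0,0,0,0,0,0]]' -0.25
python3 - <<'E'
from h import *
plan(tubeV(0.0,20))
E
```

```text
time: 14.8
ee_pos: [0.6871, 0.0435, 0.1255]
eef_rot: [0.119, 0.699, -0.693, 0.13]
ft_force: [-0.9, 0.5, 0.0]
width: 0.0317
t 14.8 q [ 0.31  0.35 -0.55  1.74  0.34  0.77 -1.94] F [-0.9  0.5  0. ] w 0.0317
delta mm [1.4 1.7 0.7] deg [ 0.4  0.2 -0.3]
1 x [0.0014, 0.0017, 0.0007, 0.409, 0.1535, -0.2949]
way [0.686, 0.043, 0.123] [0.686, 0.043, 0.123] [0.686, 0.043, 0.123] [0.686, 0.043, 0.123]
```

```bash
python3 -m jog '[[0.0015,0.001,0.0007,0,0,0],[0,0,0,0,0,0],[0,0,0,0,0,0],[0,0,0,0,0,0],[0,0,0,0,0,0]]' -1 25
python3 - <<'E'
from h import *
T,s=cur(); plan(tubeV(0.0,20)); print('A in tool',T[:3,:3].T@A)
E
```

```text
time: 15.22
ee_pos: [0.6857, 0.0431, 0.1238]
eef_rot: [0.119, 0.699, -0.693, 0.13]
ft_force: [-1.0, 0.0, -0.8]
width: 0.0199
t 15.2167 q [ 0.31  0.35 -0.55  1.74  0.34  0.76 -1.94] F [-1.   0.  -0.8] w 0.0199
delta mm [-0.5  0.5  0.3] deg [ 0.4  0.2 -0.3]
1 x [-0.0005, 0.0005, 0.0003, 0.432, 0.1691, -0.298]
way [0.686, 0.043, 0.123] [0.686, 0.043, 0.123] [0.686, 0.043, 0.123] [0.686, 0.043, 0.123]
A in tool [ 0.33711648 -0.94142815 -0.00809432]
```

```bash
python3 -m jog '[[0.0034,-0.0094,0,0,0,0],[0.0034,-0.0094,0,0,0,0],[0.004,-0.0113,0,0,0,0]]'
cat >> h.py <<'E'
def dev(p0):
    T,s=cur(); d=T[:3,3]-p0; print('t',round(s['time'],2),'along',(d@A*1e3).round(1),'perp',((d-A*(d@A))*1e3).round(1),'tilt',np.degrees(np.arctan2(T[0,1],-T[2,1])).round(1),'F',np.round(s['ft_force'],1),'w',round(float(s['width']),4),'A',(T[:3,:3].T@A).round(3),'q',np.round(s['joint_positions'],2))
P0=np.array([.6857,.0431,.1238])
E
python3 -c "
from h import *
dev(P0)"
```

```text
time: 15.47
ee_pos: [0.664, 0.0427, 0.148]
eef_rot: [0.118, 0.7, -0.693, 0.13]
ft_force: [1.4, 0.3, 0.6]
width: 0.0196
t 15.47 along 32.5 perp [-0.8 -0.1 -0.7] tilt 20.2 F [1.4 0.3 0.6] w 0.0196 A [ 0.339 -0.941 -0.009] q [ 0.34  0.28 -0.57  1.77  0.29  0.8  -1.91]
```

```bash
python3 -m jog '[[0.0032,-0.0113,0,0,0,0],[0.004,-0.0113,0,0,0,0],[0.004,-0.0113,0,0,0,0],[0.004,-0.0113,0,0,0,0],[0.004,-0.0113,0,0,0,0],[0.004,-0.0113,0,0,0,0]]'
python3 - <<'E'
from h import *
dev(P0)
s=snap('scene'); im=s['image'][130:310,290:430,::-1]
cv2.imwrite('pics/s8.png',cv2.resize(im,(466,600),interpolation=cv2.INTER_CUBIC))
E
```

```text
time: 15.97
ee_pos: [0.6128, 0.0414, 0.2103]
eef_rot: [0.118, 0.699, -0.693, 0.13]
ft_force: [-0.4, 0.2, 0.8]
width: 0.0201
t 15.97 along 113.1 perp [-0.2 -0.9 -0.1] tilt 20.2 F [-0.4  0.2  0.8] w 0.0201 A [ 0.339 -0.941 -0.007] q [ 0.41  0.11 -0.61  1.82  0.15  0.89 -1.81]
```

View pics/s8.png

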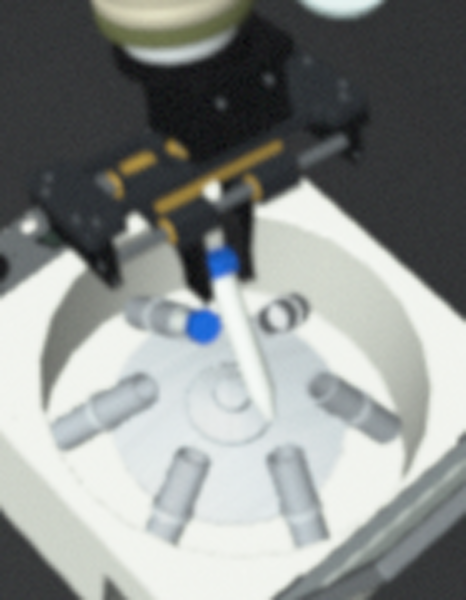

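The tube is fully out of its sleeve, with its tip at (270,420), the cap in the fingers and the spare still in place. I'll lift it, then rotate it upright.

```bash
python3 -m jog '[[-0.007,-0.02,0,0,0,0],[-0.01,-0.028,0,0,0,0],[-0.01,-0.028,0,0,0,0],[-0.01,-0.028,0,0,0,0],[0,0,0,0,0,0]]'
python3 -c "
from h import *
dev(P0)"
python3 -m jog '[[0,0,0,0,0,-4],[0,0,0,0,0,-6],[0,0,0,0,0,-6]]'
python3 -c "
from h import *
dev(P0)"
```

```text
time: 16.43
ee_pos: [0.607, 0.0413, 0.3291]
eef_rot: [0.118, 0.698, -0.695, 0.131]
ft_force: [0.8, 0.8, 0.3]
width: 0.0203
t 16.43 along 207.9 perp [54.9 -0.2 46.1] tilt 20.3 F [0.8 0.8 0.3] w 0.0203 A [ 0.337 -0.941 -0.005] q [ 0.43  0.02 -0.61  1.65  0.07  1.12 -1.75]
time: 16.68
ee_pos: [0.6033, 0.041, 0.3347]
eef_rot: [-0.02, -0.705, 0.708, -0.033]
ft_force: [0.6, -0.2, -0.8]
width: 0.0199
t 16.68 along 214.6 perp [55.5 -0.4 46.6] tilt 4.4 F [ 0.6 -0.2 -0.8] w 0.0199 A [ 0.583 -0.813  0.   ] q [ 0.35  0.25 -0.62  1.37  0.17  1.49 -1.81]
```

```bash
python3 -m jog '[[0,0,0,0,0,-6],[0,0,0,0,0,-6],[0,0,0,0,0,-5],[0,0,0,0,0,-4],[0,0,0,0,0,0]]'
python3 - <<'E'
from h import *
dev(P0)
s=snap('scene'); im=s['image'][80:280,290:450,::-1]
cv2.imwrite('pics/s9.png',cv2.resize(im,(480,600),interpolation=cv2.INTER_CUBIC))
T,_=cur(); g=T[:3,3]-T[:3,1]*r.grip_depth; print('grasp',g,w2px(s,g),'exp tip',w2px(s,g-[0,0,.1125]),'up in tool',T[:3,:3].T@[0,0,1])
E
```

```text
time: 17.1
ee_pos: [0.6032, 0.0395, 0.3348]
eef_rot: [0.116, -0.695, 0.702, 0.106]
ft_force: [0.4, -0.4, -1.6]
width: 0.0201
t 17.1 along 214.7 perp [55.5 -1.9 46.6] tilt -18.0 F [ 0.4 -0.4 -1.6] w 0.0201 A [ 0.848 -0.529  0.003] q [ 0.19  0.58 -0.58  0.98  0.22  1.96 -1.85]
grasp [0.60902001 0.04007912 0.35344848] [360.82896603 169.98661881] exp tip [355.89787673 204.82592881] up in tool [ 0.30471687 -0.95241737  0.00698435]
```

View pics/s9.png

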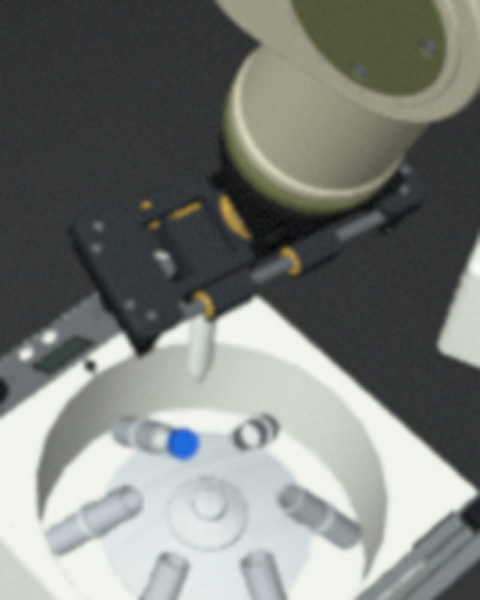

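The tube hangs nearly upright. Its tip is at (199,380), against (198,375) expected. I'll apply the last 2° and check the axis with depth.

```bash
python3 -m jog '[[0,-0.004,0,0,0,-2],[0,0,0,0,0,0],[0,0,0,0,0,0]]'
python3 - <<'E'
from h import *
dev(P0); T,_=cur(); g=T[:3,3]-T[:3,1]*r.grip_depth
s=snap('scene'); P=[]
o=-s['R'].T@s['t']
for v in range(175,225):
  for u in range(340,375):
    z=s['range_z'][v,u]
    if z>0:
      X=px2w(s,u,v,z)
      if np.hypot(*(X-g)[:2])<.03 and g[2]-.13<X[2]<g[2]-.025: P.append(X)
P=np.array(P); print(len(P),'grasp',g)
for a in range(-115,-25,15):
    m=P[(P[:,2]-g[2]>a/1e3)&(P[:,2]-g[2]<(a+15)/1e3)]
    if len(m): print(a,len(m),np.median(m,0).round(4), 'min z',m[:,2].min().round(4))
t=snap('top'); print('top tip/cap exp',w2px(t,g-[0,0,.11]),w2px(t,g))
w=snap('wrist')
a=cv2.resize(w['image'][100:440,160:500,::-1],(400,400)); b=cv2.resize(s['image'][150:220,325:395,::-1],(400,400),interpolation=cv2.INTER_CUBIC)
cv2.imwrite('pics/f10.png',np.hstack([a,b]))
E
```

```text
time: 17.4
ee_pos: [0.6044, 0.0406, 0.3411]
eef_rot: [0.124, -0.694, 0.7, 0.113]
ft_force: [-0.3, 0.3, -0.2]
width: 0.0199
t 17.4 along 218.8 perp [59.3 -0.8 49.7] tilt -19.2 F [-0.3  0.3 -0.2] w 0.0199 A [ 0.859 -0.511  0.001] q [ 0.18  0.6  -0.57  0.94  0.22  2.   -1.85]
160 grasp [0.61054776 0.04085234 0.35876746]
-115 11 [0.6133 0.0369 0.2523] min z 0.2445
-100 37 [0.6151 0.0352 0.2686] min z 0.2592
-85 35 [0.6152 0.0358 0.2827] min z 0.2748
-70 44 [0.6147 0.0352 0.2959] min z 0.2891
-55 29 [0.6145 0.0346 0.3094] min z 0.304
-40 4 [0.6151 0.0344 0.3208] min z 0.3194
top tip/cap exp [299.91848198 198.00560649] [298.07737446 184.13700005]
```

The tube's surface points are vertical within about 1°, and the lowest is at z = 0.2445, well above the 0.185 needed. Last, a numeric comparison of the other objects with the first picture.

Run:
```python
from h import *
a=cv2.imread('pics/top0.png').astype(float); b=load('top')['image'][:,:,::-1].astype(float)
for n,(u0,u1,v0,v1) in dict(dial=(270,296,264,288),bottle=(130,195,195,250),dish=(140,188,312,358),rack=(445,555,200,270),timer=(325,365,250,285),spare=(294,310,206,220)).items():
    d=np.abs(a-b)[v0:v1,u0:u1].mean(2); print(n,d.mean().round(2),(d>40).mean().round(3))
s0=cv2.imread('pics/scene0.png').astype(float); s1=load('scene')['image'][:,:,::-1].astype(float)
for n,(u0,u1,v0,v1) in dict(spare=(325,358,216,236),dial=(318,338,168,186)).items():
    d=np.abs(s0-s1)[v0:v1,u0:u1].mean(2); print('scene',n,d.mean().round(2),(d>40).mean().round(3))
q=r.read_state(); print(q['time'],q['joint_vel'].round(3) if hasattr(q['joint_vel'],'round') else q['joint_vel'])
```

```text
dial 1.83 0.0
bottle 1.52 0.0
dish 1.33 0.0
rack 1.61 0.0
timer 94.88 0.801
spare 73.02 0.781
scene spare 1.04 0.0
scene dial 19.34 0.181
17.55 [-0.003  0.008  0.003 -0.009  0.003  0.01   0.   ]
```

```bash
python3 -c "
from h import *
print(r.close_job())"
```

```text
the job is handed in; nothing more can be done
None
```

I turned the timer back to its zero stop, drew the far tube out along its axis, and handed the job in at about 17.6 s. The tube is still gripped and upright over the bowl.

**Timer:** At the stop the knob pushed back with about 0.7 N m, against its normal 0.05. After I let go, its pointer lined up with the longest mark. I couldn't recheck it at the end because the arm hid it in the top view and I didn't check it in the scene view.

**Tube:** It came out leaning as it sat, with under 2 N at the wrist, and was turned upright only after it was clear. On the last check its sides were vertical within about 1°. The lowest point measured was at z = 0.245 m, about 11 cm above the deck.

**Other things:** The speed dial, bottle, dish and rack look the same as in the first top view, and the spare tube looks the same in the scene view. Two comparisons failed only because the arm was in the way: the spare in the top view and the dial in the scene view.

**What didn't go smoothly:**
- **Arm posture:** Joints 2, 3 and 4 ran up to the ends of their ranges around the knob and on the way to the tube. I had to pull the arm in and unwind it.
- **Knob contact:** The fingers pressed on the knob with about 16 N going down, then about 26 N while closing.
- **Grip width:** The gripper read 20 mm on the 22 mm cap both times I gripped it, but the hold stayed steady.

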